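# Put the big burner head away on the cabinet door

## Task

Pull the little wooden cabinet's door open by its handle until it stands at a right angle or wider. Then stand the big brass burner head, the tallest and thickest of the three on the marble slab, upright on the floor of the empty compartment of the rack on the inside of that door: set it down, do not drop it. Leave the door wide open, and the other two burner heads, the glass jar and the bur block standing where they are.

Things in the scene. Friction and masses are not known exactly. Their poses are not given: they have to be found in the camera images.
- door (a joint): angle of the cabinet's door about its upright hinge, rad: 0 is shut, it opens up to 1.9, growing counter-clockwise seen from above; it may start a little ajar. It stays where it is left; stiff by about 0.12 N m, i.e. about 1 N at the handle.
- cabinet: the small wooden bench cabinet, fixed; origin on the table below the door's hinge axis, x along the closed door, y out of its front, z up. 300 mm wide (x -130 to 170), 166 mm deep (to -y), 175 mm high. Beyond the hinge (x below 0) are four small drawers, not used.
- door_hinge (a point): point on the hinge axis, 135 mm above the table; axes turn with the door: x along the door from hinge to free edge, y out of the outer face (with the handle), z up. The wooden door panel spans x 0 to 170 mm, y -15 to 0 mm; its lower edge is 20 mm and its top 165 mm above the table.
- door_handle (a point): the door's handle, an upright steel bar 12 mm thick. Origin on the bar's axis where it is gripped, 135 mm above the table, 145 mm from the hinge axis along the door and 42 mm out from the outer face; axes as door_hinge. The bar ends 30 mm above and 66 mm below it; level 10 mm stems 16 mm above and 50 mm below it join it to the door (-y).
- rack_spot (a point): centre of the empty compartment's floor, on the door's inner face, 45 mm above the table; axes as door_hinge, from which it lies at x 115.5, y -41 mm. 55 mm wide (x), 52 mm deep (y), between door and front rail; rail and side walls rise 30 mm above its floor. Beside it two small jars are fixed, tops 50 mm above the floor. Reached from above once the door is open.
- burner: the big burner head of plain brass, standing upright: 115 mm tall; the lower 46 mm is a skirt 38 mm in diameter with dark holes, it then tapers, and from 60 mm up to the top it is a neck 24 mm in diameter, the place to grip. Mass 0.15 to 0.3 kg. The origin is the centre of its underside; z is its axis.
- burner_mid (a point): the big burner head's centre, half-way up: 57.5 mm above its foot. The neck runs from 2.5 mm to 57.5 mm above this point.
- burner_b_mid (a point): centre of another brass burner head, smaller: 75 mm tall, 29 mm skirt, 18 mm neck; leave it standing. It may stand in any of the three places.
- burner_c_mid (a point): centre of the third, slimmest brass burner head: 90 mm tall, 26 mm skirt, 16 mm neck; leave it standing. It may stand in any of the three places.
- glass_jar: small open glass jar on the slab, 70 mm across, 50 mm tall; origin under its centre. Leave it.
- bur_block: round white block with upright steel burs on the slab, 60 mm across, 61 mm tall with the burs; origin under its centre. Leave it.
- slab: the marble slab on which the burner heads stand, 300 x 300 x 20 mm; origin at the centre of its underside, on the table. Fixed.
Not all that is in view belongs to the job. What is shaped like the bur_block but pink is not meant.

How it is judged:
On the way, in this order (a step that is already met when the one before it is completed fails the run):
1. the door is pulled open by its handle: the fingers bear on the handle with the door more than 0.6 rad open (contact force between the fingers and door_c0 above 0.2 N and value of joint door above 0.6 rad), for 0.05 s.
2. the door stands open by about a right angle (over 1.45 rad) (value of joint door above 1.45 rad), for 0.2 s.
At the end, for the whole second after the job is handed in: Door open more than 1.4 rad; big burner head at rest, upright within 0.12 rad, its centre 52.5 to 63.5 mm above the empty compartment's floor and within 13 mm of its centre each way; other burner heads, jar and bur block upright within 25 mm of where they were (value of joint door above 1.4 rad and x of burner_mid in the frame of rack_spot between -0.013 and 0.013 m and y of burner_mid in the frame of rack_spot between -0.013 and 0.013 m and z of burner_mid in the frame of rack_spot between 0.0525 and 0.0635 m and angle between burner's own z axis and vertical below 0.12 rad and linear speed of burner below 0.02 m/s and distance of each of burner_b_mid, burner_c_mid, glass_jar, bur_block from where it was at the start of the episode below 0.025 m and angle between each of burner_b_mid, burner_c_mid, glass_jar, bur_block's own z axis and vertical below 0.2 rad); the robot touches nothing.
It fails at once if the big burner head is dropped or knocked over (it moves faster than 0.7 m/s while the fingers do not hold it) (linear speed of burner above 0.7 m/s and contact force between the fingers and burner below 0.05 N).
It fails at once if another burner head, the jar or the bur block is knocked over or pushed more than 40 mm (distance of any of burner_b_mid, burner_c_mid, glass_jar, bur_block from where it was at the start of the episode above 0.04 m or angle between any of burner_b_mid, burner_c_mid, glass_jar, bur_block's own z axis and vertical above 0.5 rad).
It also fails if it takes over 62 s, if anything falls off the work surface, if the arm or the gripper's body presses on something with over 40 N, if the wrist force passes 120 N, or if a joint passes its speed limit or range.

## Robot

A 6-joint arm with a two-finger parallel gripper is mounted at the origin on the work surface. World frame = base frame: x ahead of the robot, y to its left, z up, the work surface at z = 0. Lengths are in m, angles in rad, forces in N, time in s.
With the tool pointing down it reaches from about 0.15 to 0.775 m from the base axis. Payload 6.1 kg.
Tool frame: the origin (TCP) lies midway between the tips of the shut fingers; the grasp point (between the pads) lies behind it (bot.grip_depth is the z of the grasp point in the tool frame, in m); z points along the fingers, y is the line along which they close (so a half turn about z gives the same grasp; the last joint's range is limited). The gripper opens to 85 mm and grips with 20 to 120 N. Pads are 22 mm wide; open, the fingers measure 114 mm over their backs; the gripper's body (76 mm by 85 mm) begins 54 mm behind the grasp point. The pads swing forward as they close: fully open they stand 13 mm farther back than shut.
Start: joints at [1.191, 0.126, -0.04, 1.405, 0, 1.571], TCP at [0.195, 0.488, 0.198] pointing down, gripper open.
Joint ranges: [-2.72, 2.72], [-0.95, 1.95], [-1.27, 1.35], [-1.78, 2.02], [-1.46, 1.47], [-3.14, 3.14]. Speed limits (rad/s): [2.39, 2.39, 3.01, 3.14, 3.14, 3.14].

## Interface

Orientations are given as a unit quaternion [w, x, y, z].
In Python, from bench import bot gives the robot as it stands.
- The arm moves only by the tool send_rows, never from a script. Its argument "commands" is a list of rows, each a list of 7 numbers: the shift along the tool's x, y, z in cm, then the turn, a rotation vector about the tool's x, y, z in rad, then the closure in counts, from 0 (fully open) to 255 (shut). A call has 1 to 12 rows; each row is the pose to reach, as a shift and turn from the pose commanded when the call began, along the tool's axes at that moment; what a row does not reach only later rows make up. A row lasts 1/12 s, in which the tool goes at most 41.7 mm and 7.16 degrees, less where a joint would pass 70% of its speed; a pose out of reach is approached as far as the arm can. A call with a gripper value outside its range is refused whole. The fingers move at their own pace and stop on an object; "newtons" is the grip in N (left out, the last holds). Time passes only in rows, so rows that repeat a pose let the fingers close. It gives the time, the measured TCP pose, the force, the opening and the grip force at its end, in the units of the state.
- bot.read_state(): the state, without advancing time (a new reading comes with each control period).
- bot.read_camera(name): name is "side" or "top" or "wrist"; returns a dict with "color" (400x640x3 uint8, red, green, blue), "camera_matrix" (3x3 intrinsics, pixels), "eye" and "attitude" of the camera in the world. Camera axes: x right, y up, looking along -z (the intrinsics and any distortion apply to the point x, -y, -z); pixel columns grow to the right and rows downward; lengths in m; the calibration is good to about 2 mm. A picture is of the moment at which its call begins. There is no depth.
- bot.job_done(): hands the job in; it is judged then, once.
The state is a dict: "time": time; "q": joint angles; "qvel": joint speeds; "joint_torque": joint torques, N m; "tcp_pos": TCP position; "orientation": TCP orientation; "wrist_force": force on the tool from outside, world axes, zero at the start; "torque": the same for the moment, N m; "gripper_width": finger opening in m; "finger_force": force on a finger pad.
Only numpy, scipy, OpenCV 4.12 (cv2) and the standard library are available. Lean on these libraries where they do the work, as an engineer would, in place of code of your own. Each camera call takes 0.05 s, during which the arm holds its last target. There are 200 camera calls.

## Working session

There is one attempt and no reset: what is moved stays moved. The work goes in short steps, Python scripts to look and compute and a tool call to move; the robot and the scene stay as the last step left them, time stands still between calls to the robot, and variables do not carry over. Pictures are saved under pics/ and viewed, at most 10 in all, crops included, and the job is handed in when it is done.

Besides the shell and the picture viewer there is one more tool, called after "Call:" by a JSON object that holds its "op" and its "data". send_rows: Moves the arm, as the interface text tells. Its arguments: {"type":"object","properties":{"commands":{"type":"array"},"newtons":{"type":"number"}},"required":["commands"]}

```bash
ls; mkdir -p pics; cat > h.py <<'E'
import numpy as np, cv2
from scipy.spatial.transform import Rotation as R
from bench import bot
def rot(a):
    a=np.array(a,float)
    return a if a.shape==(3,3) else R.from_quat(a[[1,2,3,0]]).as_matrix()
def ray(c,u,v):
    K=np.array(c["camera_matrix"]);p=np.linalg.solve(K,[u,v,1.]);d=rot(c["attitude"])@[p[0],-p[1],-p[2]]
    return np.array(c["eye"]),d
def onz(c,u,v,z):
    e,d=ray(c,u,v);return e+d*(z-e[2])/d[2]
def proj(c,P):
    q=rot(c["attitude"]).T@(np.array(P)-c["eye"]);k=np.array(c["camera_matrix"])@[q[0],-q[1],-q[2]];return k[:2]/k[2]
def snap(n,f):
    c=bot.read_camera(n);cv2.imwrite(f"pics/{f}.png",c["color"][:,:,::-1]);return c
E
python3 - <<'E'
from h import *
import pickle
d={n:snap(n,n+"0") for n in("side","top")}
pickle.dump(d,open("c0.pkl","wb"))
for n in d: print(n,{k:v for k,v in d[n].items() if k!="color"})
s=bot.read_state();print(s,bot.grip_depth)
cv2.imwrite("pics/both.png",np.vstack([d["side"]["color"],d["top"]["color"]])[:,:,::-1])
E
```

```text
pics
side {'camera_matrix': array([[496.85177712,   0.        , 312.91794417],
       [  0.        , 496.85177712, 202.64509319],
       [  0.        ,   0.        ,   1.        ]]), 'eye': array([0.38454467, 1.07137581, 1.03313196]), 'attitude': array([-0.05044223, -0.02874978,  0.41094247,  0.9098106 ])}
top {'camera_matrix': array([[378.28837121,   0.        , 316.0501531 ],
       [  0.        , 378.28837121, 197.78217946],
       [  0.        ,   0.        ,   1.        ]]), 'eye': array([0.36348127, 0.05230234, 1.01637441]), 'attitude': array([-0.7035078 , -0.07098485,  0.04913508,  0.70542446])}
{'time': 0.1, 'q': array([ 1.19098436e+00,  1.26329405e-01, -4.05008671e-02,  1.40541594e+00,
       -1.77649552e-05,  1.57082729e+00]), 'qvel': array([ 0.00124461, -0.00103458,  0.00223292,  0.00087349, -0.00023013,
       -0.00120613]), 'joint_torque': array([-7.96303448e-04, -4.36908102e+01,  3.53603840e+01,  1.38082600e-02,
       -6.85921259e-05,  8.65710234e-06]), 'tcp_pos': array([0.19449114, 0.48719297, 0.1976041 ]), 'orientation': array([-1.28110718e-04,  1.88781715e-01,  9.82018808e-01, -7.13586316e-04]), 'wrist_force': array([-0.23443449,  0.03780228, -0.05560454]), 'torque': array([-0.0113662 ,  0.01063654,  0.01375654]), 'finger_force': 0.0, 'gripper_width': 0.08514332526080692} -0.0187
```

View pics/top0.png

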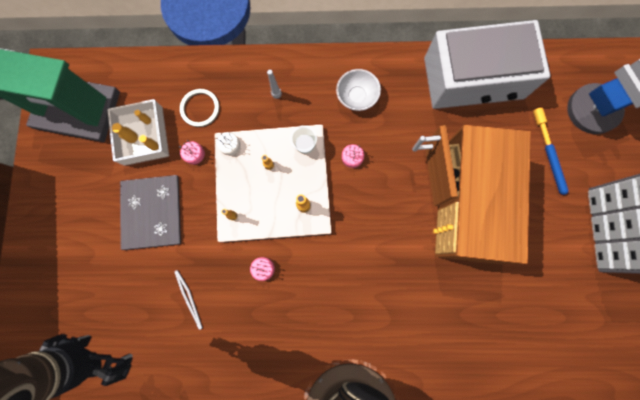

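View pics/side0.png

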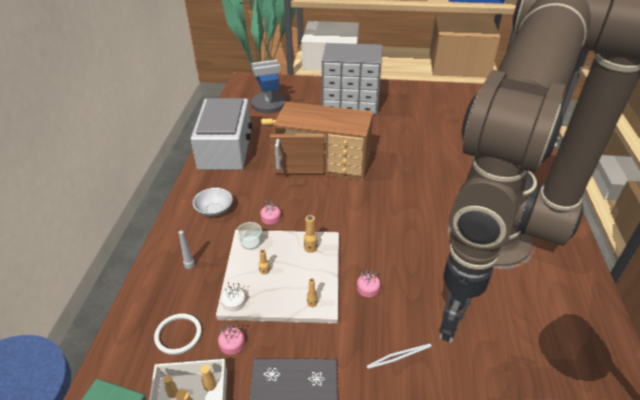

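The top view shows the robot base at the bottom, with rows upward meaning +x and columns rightward meaning −y. Candidates for the big burner (top px / side px):
- (303,203) / (310,235), the tallest and thickest
- (267,162) / (264,262)
- (230,214) / (312,293)
- tray pieces near (125,130), which are distractors

I choose (303,203) / (310,235). The cabinet is near (485,195), with its handle at (427,143) and the door ajar.

```bash
python3 - <<'E'
from h import *
import pickle
d=pickle.load(open("c0.pkl","rb"))
t=d["top"]["color"];s=d["side"]["color"]
a=cv2.resize(t[115:275,405:545],None,fx=3.6,fy=3.6,interpolation=2)   #504x576
b=cv2.resize(s[205:315,250:335],(288,373),interpolation=2)
p=np.zeros((576,792,3),np.uint8);p[:,:504]=a[:576];p[:373,504:]=b
c=cv2.resize(t[190:245,280:340],(216,198),interpolation=2);p[376:574,504:720]=c
cv2.imwrite("pics/crop1.png",p[:,:,::-1])
for q in [(463,127),(530,130),(527,263),(458,258)]: print(q,onz(d["top"],*q,.175))
# triangulate burner top: top px, side px
def tri(p,q):
    e,f=ray(d["top"],*p);g,h=ray(d["side"],*q)
    k=np.linalg.lstsq(np.c_[f,-h],g-e,rcond=None)[0];A=e+k[0]*f;B=g+k[1]*h;return (A+B)/2,np.linalg.norm(A-B)
print(tri((301,197),(310,217)), tri((427,143),(278,150)))
print(proj(d["top"],[.36,.06,.135]))
E
```

```text
(463, 127) [ 0.67168379 -0.26030125  0.175     ]
(530, 130) [ 0.66274221 -0.41125492  0.175     ]
(527, 263) [ 0.36293171 -0.37664094  0.175     ]
(458, 258) [ 0.37364576 -0.23015935  0.175     ]
(array([0.5151711 , 0.11539776, 0.13418167]), np.float64(0.003911897138809722)) (array([ 0.65096211, -0.18979639,  0.12530201]), np.float64(0.0015008563167992414))
[324.61170542 264.2965808 ]
```

View pics/crop1.png

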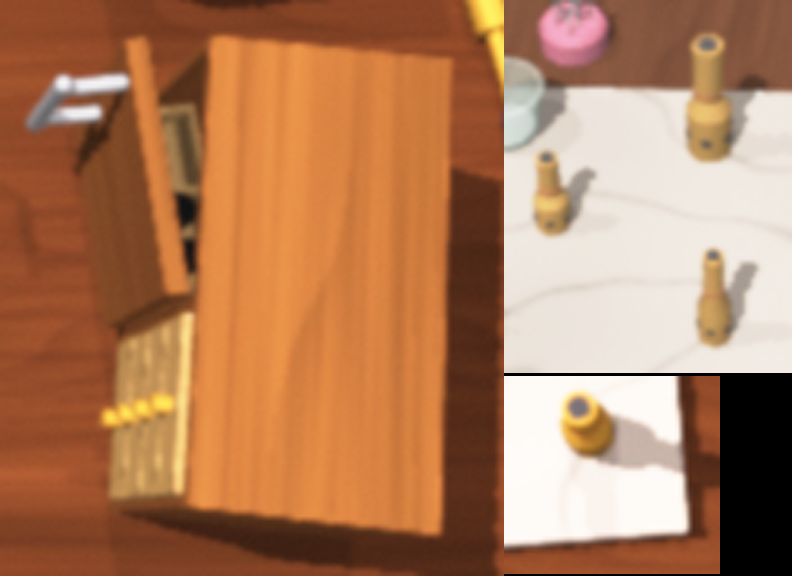

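The close crop confirms the tall, thick burner: its neck top is at top px (300.6,198.9) and side px (310,218). The door is ajar by roughly 0.1–0.2 rad, and the handle top is at (422.8,138.1).

```bash
cat > m.py <<'E'
from h import *
import pickle
d=pickle.load(open("c0.pkl","rb"));t=d["top"]
f=lambda x,y,z:onz(t,x/3.6+405,y/3.6+115,z)[:2]
c=[f(209,37,.175),f(452,58,.175),f(441,535,.175),f(190,503,.175)]
ux=c[0]-c[3];uw=c[1]-c[2];print("widths",np.linalg.norm(ux),np.linalg.norm(uw),"angles",np.arctan2(ux[1],ux[0]),np.arctan2(uw[1],uw[0]))
a=(np.arctan2(ux[1],ux[0])+np.arctan2(uw[1],uw[0]))/2
x=np.array([np.cos(a),np.sin(a)]);y=np.array([-x[1],x[0]])
print("hinge from front:",c[3]+130*1e-3*x, c[0]-.17*x, "back:",c[2]+.13*x+.166*y)
ho=f(167,293,.165);fo=f(127,41,.165);v=fo-ho
print("door outer hinge corner",ho,"free",fo,"len",np.linalg.norm(v),"ang",np.arctan2(v[1],v[0]),"cab ang",a)
print("handle top",f(64,83,.165),"bot",f(36,125,.069))
b=onz(t,300.6,198.9,.135);print("burner top",b, "side ray",onz(d["side"],310.2,218,.135))
E
python3 m.py
```

```text
widths 0.2967313273243039 0.3004453820953103 angles -0.10322038586075123 -0.11565943965254784
hinge from front: [ 0.509912   -0.24432299] [ 0.50685874 -0.24213088] back: [ 0.50898663 -0.22677239]
door outer hinge corner [ 0.51132705 -0.22738719] free [ 0.67744957 -0.21166697] len 0.16686466244329728 ang 0.09434930027549367 cab ang -0.10943991275664953
handle top [ 0.64946689 -0.1697853 ] bot [ 0.65058139 -0.17346672]
burner top [0.51245347 0.11622819 0.135     ] side ray [0.51208941 0.12046524 0.135     ]
```

```bash
cat >> h.py <<'E'
def go(pos,yaw,frm=None):
    """print shift(cm)/turn from frm (R,p) or current state to tool-down pose, tool y at world angle yaw"""
    s=bot.read_state()
    R0,p0=(rot(s["orientation"]),s["tcp_pos"]) if frm is None else frm
    y=np.array([np.cos(yaw),np.sin(yaw),0]);z=np.array([0,0,-1.]);T=np.c_[np.cross(y,z),y,z]
    sh=R0.T@(np.array(pos)-p0)*100;rv=R.from_matrix(R0.T@T).as_rotvec()
    print(np.round(sh,2),np.round(rv,3));return T,np.array(pos)
E
python3 - <<'E'
from h import *
go([.65,-.172,.2],.094)
E
```

```text
[-66.75 -44.33  -0.17] [-1.000e-03  1.000e-03  1.097e+00]
```

Call:
{"op": "send_rows", "data": {"commands": [[-35, -23, -0.2, 0, 0, 1.097, 0], [-35, -23, -0.2, 0, 0, 1.097, 0], [-35, -23, -0.2, 0, 0, 1.097, 0], [-35, -23, -0.2, 0, 0, 1.097, 0], [-35, -23, -0.2, 0, 0, 1.097, 0], [-35, -23, -0.2, 0, 0, 1.097, 0], [-35, -23, -0.2, 0, 0, 1.097, 0], [-35, -23, -0.2, 0, 0, 1.097, 0], [-35, -23, -0.2, 0, 0, 1.097, 0], [-35, -23, -0.2, 0, 0, 1.097, 0], [-35, -23, -0.2, 0, 0, 1.097, 0], [-35, -23, -0.2, 0, 0, 1.097, 0]]}}

```text
time: 1.1
tcp_pos: [0.4352, 0.1421, 0.1998]
orientation: [-0.0, 0.675, 0.738, -0.0]
wrist_force: [0.6, 0.2, 0.3]
gripper_width: 0.0852
finger_force: 0.0
```

```bash
python3 - <<'E'
from h import *
go([.65,-.172,.2],.094)
E
```

```text
[-33.2   18.6   -0.04] [-0.001  0.    -0.005]
```

Call:
{"op": "send_rows", "data": {"commands": [[-33.2, 18.6, 0, 0, 0, 0, 0], [-33.2, 18.6, 0, 0, 0, 0, 0], [-33.2, 18.6, 0, 0, 0, 0, 0], [-33.2, 18.6, 0, 0, 0, 0, 0], [-33.2, 18.6, 0, 0, 0, 0, 0], [-33.2, 18.6, 0, 0, 0, 0, 0], [-33.2, 18.6, 0, 0, 0, 0, 0], [-33.2, 18.6, 0, 0, 0, 0, 0], [-33.2, 18.6, 0, 0, 0, 0, 0], [-33.2, 18.6, 0, 0, 0, 0, 0], [-33.2, 18.6, 0, 0, 0, 0, 0], [-33.2, 18.6, 0, 0, 0, 0, 0]]}}

```text
time: 2.1
tcp_pos: [0.6506, -0.1673, 0.1995]
orientation: [-0.001, 0.673, 0.74, -0.0]
wrist_force: [-0.7, -0.1, -0.2]
gripper_width: 0.0855
finger_force: 0.0
```

```bash
python3 - <<'E'
from h import *
c=snap("wrist","w1")
print(bot.read_state()["tcp_pos"],c["eye"],c["attitude"])
print("expected handle top/grasp px",proj(c,[.65,-.172,.165]),proj(c,[.65,-.172,.069]))
go([.65,-.172,.116],.094)
E
```

```text
[ 0.6503111  -0.16678626  0.20024288] [ 0.64316868 -0.09099148  0.37392999] [ 0.98727964 -0.15163567 -0.006256    0.04739623]
expected handle top/grasp px [329.48861566 222.08716053] [329.91323184 185.41142405]
[-0.52 -0.07  8.42] [-0.001 -0.001  0.002]
```

View pics/w1.png

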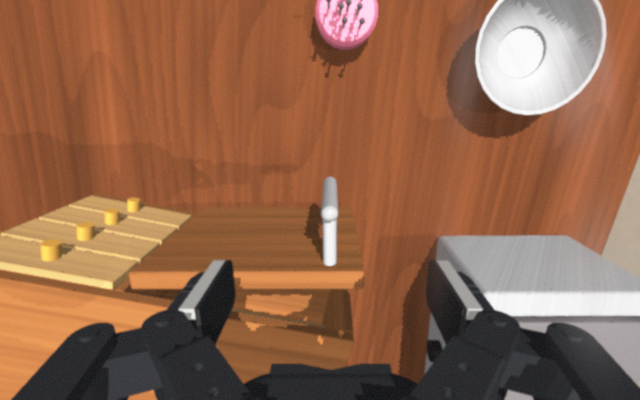

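The handle top is at px (330,211), bar foot at (330,178), laterally centred between the fingers. A grey oven has its nearest corner near (437,237), so I'm checking the right finger's clearance.

```bash
python3 - <<'E'
from h import *
import pickle
d=pickle.load(open("c0.pkl","rb"))
c=bot.read_camera("wrist")
print("handle",onz(c,330,211,.165),onz(c,330,178,.069))
def tri(c1,p,c2,q):
    e,f=ray(c1,*p);g,h=ray(c2,*q)
    k=np.linalg.lstsq(np.c_[f,-h],g-e,rcond=None)[0];return e+k[0]*f,g+k[1]*h
# oven front-near top corner: wrist (437,237) / top view (430,70)?,(435,107)?
for z in(.08,.12,.15):print(z,onz(c,437,237,z),onz(c,437,290,z),onz(d["top"],437,107,z),onz(d["top"],426,36,z))
E
```

```text
handle [ 0.64941871 -0.16389799  0.165     ] [ 0.64929972 -0.1645594   0.069     ]
0.08 [ 0.75750305 -0.21014917  0.08      ] [ 0.76879353 -0.26798786  0.08      ] [ 0.76159146 -0.23251185  0.08      ] [ 0.96361326 -0.21409282  0.08      ]
0.12 [ 0.74192243 -0.19390476  0.12      ] [ 0.75168009 -0.24389115  0.12      ] [ 0.744585   -0.22034517  0.12      ] [ 0.93797685 -0.20271297  0.12      ]
0.15 [ 0.73023696 -0.18172145  0.15      ] [ 0.73884501 -0.22581862  0.15      ] [ 0.73183017 -0.21122016  0.15      ] [ 0.91874954 -0.19417807  0.15      ]
```

Call:
{"op": "send_rows", "data": {"commands": [[0, 0, 0, 0, 0, 0, 80], [0, 0, 0, 0, 0, 0, 80], [0, 0, 2, 0, 0, 0, 80], [0, 0, 4, 0, 0, 0, 80], [0, 0, 6, 0, 0, 0, 80], [0, 0, 8.2, 0, 0, 0, 80], [0, 0, 8.2, 0, 0, 0, 80], [0, 0, 8.2, 0, 0, 0, 255], [0, 0, 8.2, 0, 0, 0, 255], [0, 0, 8.2, 0, 0, 0, 255], [0, 0, 8.2, 0, 0, 0, 255], [0, 0, 8.2, 0, 0, 0, 255]], "newtons": 40}}

```text
time: 3.2
tcp_pos: [0.6502, -0.1697, 0.1204]
orientation: [0.001, 0.673, 0.739, -0.001]
wrist_force: [-5.0, -2.1, 5.3]
gripper_width: 0.0092
finger_force: 39.1
```

```bash
cat > arc.py <<'E'
from h import *
import sys
tot=float(sys.argv[1]);H=np.array([.510,-.228,0])
s=bot.read_state();R0=rot(s["orientation"]);p=np.array(s["tcp_pos"])
print("tcp",p,"rad",np.linalg.norm((p-H)[:2]),"phi",np.arctan2(p[1]-H[1],p[0]-H[0])-.282)
for k in range(1,12):
    th=tot*k/11;Z=R.from_euler("z",th).as_matrix()
    print(np.round(R0.T@(Z@(p-H)+H-p)*100,1).tolist(),round(-th,2))
E
python3 arc.py .72
```

```text
tcp [ 0.65024069 -0.16971592  0.12041378] rad 0.15186996404741007 phi 0.11188216804002332
[0.9, -0.3, -0.0] -0.07
[1.9, -0.7, -0.0] -0.13
[2.7, -1.2, -0.0] -0.2
[3.6, -1.7, -0.0] -0.26
[4.4, -2.2, -0.0] -0.33
[5.2, -2.8, -0.0] -0.39
[6.0, -3.5, -0.0] -0.46
[6.7, -4.2, -0.0] -0.52
[7.3, -4.9, -0.0] -0.59
[7.9, -5.7, -0.0] -0.65
[8.5, -6.6, -0.0] -0.72
```

Call:
{"op": "send_rows", "data": {"commands": [[0.9, -0.3, 0, 0, 0, -0.07, 255], [1.9, -0.7, 0, 0, 0, -0.13, 255], [2.7, -1.2, 0, 0, 0, -0.2, 255], [3.6, -1.7, 0, 0, 0, -0.26, 255], [4.4, -2.2, 0, 0, 0, -0.33, 255], [5.2, -2.8, 0, 0, 0, -0.39, 255], [6.0, -3.5, 0, 0, 0, -0.46, 255], [6.7, -4.2, 0, 0, 0, -0.52, 255], [7.3, -4.9, 0, 0, 0, -0.59, 255], [7.9, -5.7, 0, 0, 0, -0.65, 255], [8.5, -6.6, 0, 0, 0, -0.72, 255], [8.5, -6.6, 0, 0, 0, -0.72, 255]]}}

```text
time: 4.2
tcp_pos: [0.5773, -0.0893, 0.1204]
orientation: [0.001, 0.368, 0.93, 0.001]
wrist_force: [1.9, 3.2, 3.3]
gripper_width: 0.0089
finger_force: 40.0
```

```bash
python3 arc.py .75
```

```text
tcp [ 0.57727125 -0.08927381  0.1203768 ] rad 0.15417644897729538 phi 0.8372845110009373
[1.0, -0.3, -0.0] -0.07
[2.0, -0.8, -0.0] -0.14
[2.9, -1.2, -0.0] -0.2
[3.8, -1.8, -0.0] -0.27
[4.7, -2.4, -0.0] -0.34
[5.5, -3.0, -0.0] -0.41
[6.2, -3.8, -0.0] -0.48
[7.0, -4.5, -0.0] -0.55
[7.6, -5.3, -0.0] -0.61
[8.2, -6.2, -0.0] -0.68
[8.8, -7.1, -0.0] -0.75
```

Call:
{"op": "send_rows", "data": {"commands": [[1.0, -0.3, 0, 0, 0, -0.07, 255], [2.0, -0.8, 0, 0, 0, -0.14, 255], [2.9, -1.2, 0, 0, 0, -0.2, 255], [3.8, -1.8, 0, 0, 0, -0.27, 255], [4.7, -2.4, 0, 0, 0, -0.34, 255], [5.5, -3.0, 0, 0, 0, -0.41, 255], [6.2, -3.8, 0, 0, 0, -0.48, 255], [7.0, -4.5, 0, 0, 0, -0.55, 255], [7.6, -5.3, 0, 0, 0, -0.61, 255], [8.2, -6.2, 0, 0, 0, -0.68, 255], [8.8, -7.1, 0, 0, 0, -0.75, 255], [8.8, -7.1, 0, 0, 0, -0.75, 255]]}}

```text
time: 5.2
tcp_pos: [0.4639, -0.0804, 0.1203]
orientation: [0.001, 0.003, 1.0, 0.002]
wrist_force: [-3.4, 7.4, 7.8]
gripper_width: 0.009
finger_force: 40.5
```

Call:
{"op": "send_rows", "data": {"commands": [[0, 0, 0, 0, 0, 0, 255], [0, 0, 0, 0, 0, 0, 80], [0, 0, 0, 0, 0, 0, 80], [0, 0, 0, 0, 0, 0, 80], [0, 0, 0, 0, 0, 0, 80], [0, 0, -2, 0, 0, 0, 80], [0, 0, -5, 0, 0, 0, 60], [0, 0, -8.5, 0, 0, 0, 40], [0, 0, -10, 0, 0, 0, 0], [0, 0, -10, 0, 0, 0, 0]]}}

```text
time: 6.03
tcp_pos: [0.4663, -0.0822, 0.2222]
orientation: [0.003, 0.004, 1.0, -0.001]
wrist_force: [0.2, 0.5, -1.1]
gripper_width: 0.0853
finger_force: 0.0
```

```bash
python3 - <<'E'
from h import *
s=bot.read_state();print(s["q"])
go([.512,.118,.2],1.571)
go([.512,.06,.22],1.571)
E
```

```text
[-1.74311138e-01  2.40440634e-02 -9.79314051e-02  1.44255240e+00
 -3.53379913e-04 -1.66760952e-01]
[-4.41 20.06  2.22] [-0.001  0.006 -0.008]
[-4.46 14.26  0.23] [-0.001  0.006 -0.008]
```

Call:
{"op": "send_rows", "data": {"commands": [[-4.4, 20, 1, 0, 0, 0, 0], [-4.4, 20, 1, 0, 0, 0, 0], [-4.4, 20, 1, 0, 0, 0, 0], [-4.4, 20, 1, 0, 0, 0, 0], [-4.4, 20, 1, 0, 0, 0, 0], [-4.4, 20, 1, 0, 0, 0, 0], [-4.4, 20, 1, 0, 0, 0, 0], [-4.4, 20, 1, 0, 0, 0, 0]]}}

```text
time: 6.7
tcp_pos: [0.5093, 0.1179, 0.2073]
orientation: [-0.001, 0.003, 1.0, -0.0]
wrist_force: [0.6, -1.2, 1.3]
gripper_width: 0.0855
finger_force: 0.0
```

```bash
python3 - <<'E'
from h import *
c=snap("wrist","w2");t=snap("top","t2")
print(bot.read_state()["tcp_pos"],c["eye"],"exp",proj(c,[.512,.118,.135]),proj(c,[.512,.118,.02]))
a=c["color"];b=cv2.resize(t["color"][60:230,370:500],(306,400),interpolation=2)
cv2.imwrite("pics/v2.png",np.hstack([cv2.resize(a,(480,300)),b[:300]])[:,:,::-1])
cv2.imwrite("pics/v2.png",np.hstack([np.vstack([cv2.resize(a,(480,300)),np.zeros((100,480,3),np.uint8)]),b])[:,:,::-1])
E
```

```text
[0.50947736 0.11699341 0.20802298] [0.43242188 0.11853479 0.38179709] exp [330.72858375 202.99191925] [330.7720128  171.29514863]
```

View pics/v2.png

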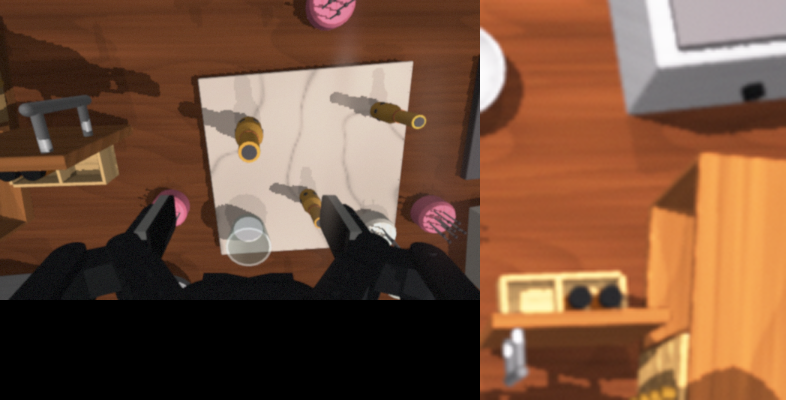

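The wrist view shows the burner top at full-image px (332,201), against an expected (331,203), so my position is good. The top crop shows the door standing open at about 90°, with the empty compartment at its free end. Next I descend and grip.

Call:
{"op": "send_rows", "data": {"commands": [[-0.3, 0.1, 3, 0, 0, 0, 0], [-0.3, 0.1, 6, 0, 0, 0, 0], [-0.3, 0.1, 9, 0, 0, 0, 0], [-0.3, 0.1, 11.3, 0, 0, 0, 0], [-0.3, 0.1, 11.3, 0, 0, 0, 0], [-0.3, 0.1, 11.3, 0, 0, 0, 255], [-0.3, 0.1, 11.3, 0, 0, 0, 255], [-0.3, 0.1, 11.3, 0, 0, 0, 255], [-0.3, 0.1, 11.3, 0, 0, 0, 255], [-0.3, 0.1, 11.3, 0, 0, 0, 255], [-0.3, 0.1, 11.3, 0, 0, 0, 255]], "newtons": 40}}

```text
time: 7.72
tcp_pos: [0.5137, 0.1192, 0.0968]
orientation: [0.001, 0.003, 1.0, 0.0]
wrist_force: [-0.1, -0.3, 5.1]
gripper_width: 0.0202
finger_force: 38.9
```

```bash
python3 - <<'E'
from h import *
t=bot.read_camera("top")
f=lambda x,y,z:onz(t,(x-480)/2.354+370,y/2.353+60,z)[:2]
o=f(494,326,.165);h=f(668,319,.165);i=f(497,312,.165)
v=o-h;ph=np.arctan2(v[1],v[0]);print("door free outer",o,"hinge",h,np.linalg.norm(v),"phi",ph)
for H in([.510,-.228],):
  for p in(ph,1.54,1.587):
    X=np.array([np.cos(p),np.sin(p)]);Y=np.array([-X[1],X[0]]);S=np.array(H)+.1155*X-.041*Y
    print(p,"free",np.array(H)+.17*X,"spot",S,"handle",np.array(H)+.145*X+.042*Y)
print("cell corners z.075",f(499,275,.075),f(556,274,.075),f(626,273,.075))
s=bot.read_state();print(s["tcp_pos"],s["gripper_width"],s["finger_force"])
E
```

```text
door free outer [ 0.50728681 -0.0574743 ] hinge [ 0.51322199 -0.22408782] 0.16671920315928773 phi 1.6064036917225117
1.6064036917225117 free [ 0.50394803 -0.05810776] spot [ 0.54686223 -0.11111362] handle [ 0.46286465 -0.08458711]
1.54 free [ 0.51523455 -0.05808061] spot [ 0.55453697 -0.11381722] handle [ 0.47248468 -0.08177551]
1.587 free [ 0.5072455  -0.05802232] spot [ 0.54912318 -0.11185084] handle [ 0.46565608 -0.08369956]
cell corners z.075 [ 0.57822952 -0.07593639] [ 0.5788933  -0.13700108] [ 0.57945427 -0.21167531]
[0.51364607 0.11916557 0.09682446] 0.02035813434200909 38.88556480407715
```

Call:
{"op": "send_rows", "data": {"commands": [[0, 0, -1, 0, 0, 0, 255], [0, 0, -3, 0, 0, 0, 255], [0, 0, -6, 0, 0, 0, 255], [0, 0, -9, 0, 0, 0, 255], [0, 0, -12, 0, 0, 0, 255], [0, 0, -14, 0, 0, 0, 255], [0, 0, -15.5, 0, 0, 0, 255], [-3.5, 0, -15.5, 0, 0, 0, 255], [-3.5, -2, -15.5, 0, 0, 0, 255], [-3.5, -5, -15.5, 0, 0, 0, 255], [-3.5, -8, -15.5, 0, 0, 0, 255], [-3.5, -10, -15.5, 0, 0, 0, 255]]}}

```text
time: 8.77
tcp_pos: [0.5468, 0.017, 0.2505]
orientation: [-0.0, 0.004, 1.0, -0.0]
wrist_force: [0.0, 0.2, -1.9]
gripper_width: 0.0207
finger_force: 39.5
```

Call:
{"op": "send_rows", "data": {"commands": [[0, -3, 0, 0, 0, 0, 255], [0, -6, 0, 0, 0, 0, 255], [0, -9, 0, 0, 0, 0, 255], [0, -11, 0, 0, 0, 0, 255], [0, -12.5, 0, 0, 0, 0, 255], [0, -13.1, 0, 0, 0, 0, 255], [0, -13.1, 0, 0, 0, 0, 255], [0, -13.1, 0, 0, 0, 0, 255], [0, -13.1, 0, 0, 0, 0, 255]]}}

```text
time: 9.52
tcp_pos: [0.5462, -0.1113, 0.2504]
orientation: [-0.0, 0.003, 1.0, 0.0]
wrist_force: [-1.2, 0.6, -2.4]
gripper_width: 0.0201
finger_force: 39.5
```

```bash
python3 - <<'E'
from h import *
s=bot.read_state();print(s["tcp_pos"],s["orientation"],s["gripper_width"],s["wrist_force"])
c=snap("wrist","w3");t=snap("top","t3");sd=snap("side","s3")
print("spot px",proj(c,[.549,-.112,.075]),proj(t,[.549,-.112,.075]))
b=cv2.resize(t["color"][120:220,360:470],(330,300),interpolation=2)
e=cv2.resize(sd["color"][90:200,230:370],(382,300),interpolation=2)
cv2.imwrite("pics/v3.png",np.vstack([np.hstack([cv2.resize(c["color"],(480,300)),np.zeros((300,232,3),np.uint8)]),np.hstack([b,e])])[:,:,::-1])
go([.549,-.112,.25],1.58)
E
```

```text
[ 0.54615741 -0.11125503  0.25042599] [-1.41773332e-05  2.93789756e-03  9.99995663e-01  2.04587505e-04] 0.020127202796855946 [-1.21303136  0.5738764  -2.37557001]
spot px [329.75153904 173.58894757] [392.76314587 188.0896006 ]
[-0.28 -0.08  0.04] [ 0.     0.    -0.015]
```

View pics/v3.png

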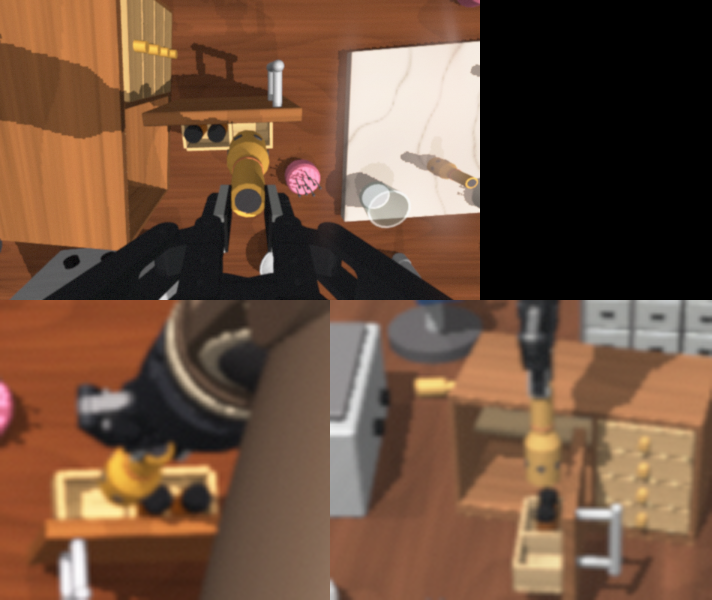

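The view shows the burner upright in the grip above the rack, with its axis over the empty cell (wrist display px about (249,135)). I'll check the offset numerically.

```bash
python3 - <<'E'
from h import *
c=bot.read_camera("wrist")
f=lambda x,y,z:onz(c,x*4/3,y*4/3,z)[:2].round(4)
print("rail outer right corner",f(273,148,.075),"rail outer left corner",f(184,150,.075))
print("door top inner free",f(301,121,.165),"outer free",f(300,107,.165),"inner near hinge",f(145,125,.165),"outer hinge",f(149,109,.165))
g=cv2.resize(c["color"][145:215,225:405],None,fx=4.2,fy=4.2,interpolation=2);cv2.imwrite("pics/v4.png",g[:,:,::-1])
E
```

```text
rail outer right corner [ 0.576  -0.0744] rail outer left corner [ 0.5785 -0.2056]
door top inner free [ 0.5188 -0.0549] outer free [ 0.5041 -0.0569] inner near hinge [ 0.5223 -0.2203] outer hinge [ 0.5054 -0.214 ]
```

View pics/v4.png

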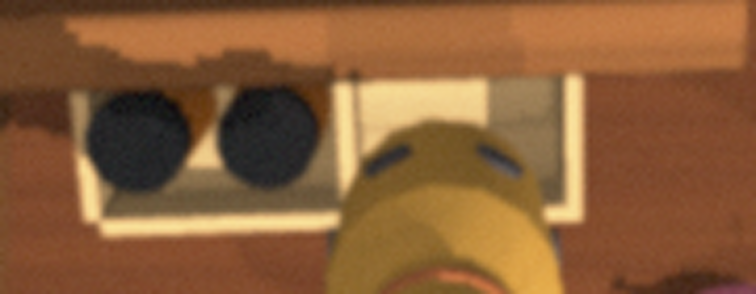

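```bash
python3 - <<'E'
from h import *
c=bot.read_camera("wrist")
f=lambda x,y,z:onz(c,225+x/4.2,145+y/4.2,z)[:2].round(4)
print(f(357,207,.075),f(565,205,.075),f(583,222,.075),f(335,228,.075))
t=cv2.imread("pics/t3.png");T=bot.read_camera("top")
g=lambda x,y,z:onz(T,360+x/3,120+(y-300)/3,z)[:2].round(4)
print("top: left outer corner",g(54,472,.075),"rail right",g(215,468,.075))
E
```

```text
[ 0.5722 -0.134 ] [ 0.5719 -0.0795] [ 0.5766 -0.0747] [ 0.578  -0.1399]
top: left outer corner [ 0.577  -0.0757] rail right [ 0.5795 -0.2108]
```

Call:
{"op": "send_rows", "data": {"commands": [[-0.1, 0.35, 0, 0, 0, 0, 255], [-0.1, 0.35, 2, 0, 0, 0, 255], [-0.1, 0.35, 4, 0, 0, 0, 255], [-0.1, 0.35, 6, 0, 0, 0, 255], [-0.1, 0.35, 8, 0, 0, 0, 255], [-0.1, 0.35, 9.5, 0, 0, 0, 255], [-0.1, 0.35, 11, 0, 0, 0, 255], [-0.1, 0.35, 12, 0, 0, 0, 255], [-0.1, 0.35, 12.4, 0, 0, 0, 255], [-0.1, 0.35, 12.4, 0, 0, 0, 255], [-0.1, 0.35, 12.4, 0, 0, 0, 255]]}}

```text
time: 10.73
tcp_pos: [0.5475, -0.1086, 0.1269]
orientation: [0.0, 0.003, 1.0, -0.0]
wrist_force: [-0.3, -0.8, -2.2]
gripper_width: 0.0201
finger_force: 39.5
```

Call:
{"op": "send_rows", "data": {"commands": [[0, 0, 0.15, 0, 0, 0, 255], [0, 0, 0.3, 0, 0, 0, 255], [0, 0, 0.4, 0, 0, 0, 255], [0, 0, 0.4, 0, 0, 0, 255], [0, 0, 0.4, 0, 0, 0, 255]]}}

```text
time: 11.15
tcp_pos: [0.5472, -0.1087, 0.1224]
orientation: [0.0, 0.003, 1.0, 0.0]
wrist_force: [-0.5, -0.2, -1.4]
gripper_width: 0.0204
finger_force: 39.5
```

No contact yet (only the burner's weight shows), so I'll lower it in small steps.

Call:
{"op": "send_rows", "data": {"commands": [[0, 0, 0.1, 0, 0, 0, 255], [0, 0, 0.1, 0, 0, 0, 255], [0, 0, 0.1, 0, 0, 0, 255]]}}

```text
time: 11.4
tcp_pos: [0.5475, -0.1088, 0.1219]
orientation: [0.0, 0.003, 1.0, -0.0]
wrist_force: [-0.6, 0.9, 3.2]
gripper_width: 0.0202
finger_force: 39.9
```

Call:
{"op": "send_rows", "data": {"commands": [[0, 0, 0.1, 0, 0, 0, 255], [0, 0, 0.1, 0, 0, 0, 255], [0, 0, 0.1, 0, 0, 0, 255]]}}

```text
time: 11.65
tcp_pos: [0.548, -0.1089, 0.1218]
orientation: [0.001, 0.003, 1.0, -0.0]
wrist_force: [0.1, -0.5, 7.5]
gripper_width: 0.0205
finger_force: 40.5
```

Contact at TCP z 0.122, as expected. Releasing and rising.

Call:
{"op": "send_rows", "data": {"commands": [[0, 0, -0.1, 0, 0, 0, 255], [0, 0, -0.1, 0, 0, 0, 120], [0, 0, -0.1, 0, 0, 0, 60], [0, 0, -0.1, 0, 0, 0, 60], [0, 0, -0.1, 0, 0, 0, 60], [0, 0, -0.1, 0, 0, 0, 60], [0, 0, -1, 0, 0, 0, 60], [0, 0, -3, 0, 0, 0, 60], [0, 0, -6, 0, 0, 0, 60], [0, 0, -9, 0, 0, 0, 60], [0, 0, -12, 0, 0, 0, 60], [0, 0, -12, 0, 0, 0, 60]]}}

```text
time: 12.65
tcp_pos: [0.5491, -0.1091, 0.2472]
orientation: [0.005, 0.003, 1.0, -0.001]
wrist_force: [0.1, 0.6, 1.1]
gripper_width: 0.0657
finger_force: 0.0
```

```bash
python3 - <<'E'
from h import *
c=snap("wrist","w5");sd=snap("side","s5")
print(bot.read_state()["tcp_pos"],proj(c,[.546,-.107,.16]),proj(c,[.546,-.107,.045]))
e=cv2.resize(sd["color"][90:330,200:390],(238,300),interpolation=2)
cv2.imwrite("pics/v5.png",np.hstack([cv2.resize(c["color"],(480,300)),e])[:,:,::-1])
E
```

```text
[ 0.5480447  -0.1088613   0.24217934] [333.18709692 189.65805205] [332.60460441 161.75724888]
```

View pics/v5.png

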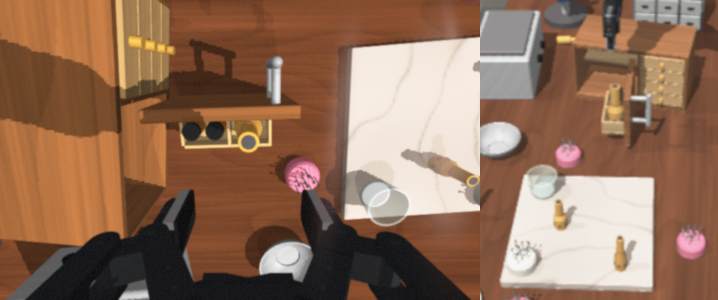

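The burner stands upright in the cell: its top is at px (332,188), against (333,190) for a perfectly centred one. The door is wide open and the other objects are where they were.

```bash
python3 -c "
from bench import bot
print(bot.job_done())"
```

```text
the job is handed in; nothing more can be done
None
```

The door is open past a right angle, at about 1.70 rad by camera estimate. The big burner head was set down upright in the empty rack compartment with no drop, and the job is handed in; the hand-in gave no verdict.

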